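Index the plate carriage under the reading head

TASK

The plate carriage of the indexing stage is locked in its middle hole. Pull up the spring plunger knob, shift the carriage off the hole towards the side where the reading head stands, let go of the knob so that the pin rides on the rail, then slide the carriage on gently, feeling for the next hole, until the pin snaps fully home and locks it there. Never force the carriage against a pin that sits in a hole, keep the plate in its nest, and leave the carton, cup and bottle alone.

Things in the scene. Friction and masses are not known exactly. Their poses are not given: they have to be found in the camera images.
- stage_base: Fixed aluminium bed plate, 200 x 320 x 10 mm. Origin: on the worktop under the carriage's middle at the start (the plate reaches from x -85 to +115 mm). Its y axis is the sliding direction of the carriage; its x axis points across the stage, away from the robot (microplate at +x, knob at -x); z up.
- carriage (a joint): Position of the sliding carriage along the base's +y (m): 0 = middle hole (the start), end stops at -0.060 and +0.060. Its deck is 150 x 150 x 8 mm, top 34 mm above the worktop, with a skirt along its front edge down to 13 mm. Friction 1.5 N with the pin lifted; about 3 to 4 N to slide it while the pin rides on the rail.
- plunger (a joint): Height of the spring plunger (m): 0 = pin fully home in a hole; 0.008 = its tip rides on the solid rail between holes; 0.013 = pulled up to the stop. The spring presses it down with 5 N at 0, 8 N at 0.008, 10 N at 0.013. It drops by itself when let go over a hole. Pin 8 mm in diameter, flat-ended; holes 11 mm wide, so a locked carriage has 1.5 mm play either way.
- knob_top (a point): Top centre of the black plunger knob, 50 mm in front (-x) of the base's origin line, 77 mm above the worktop when home; moves with carriage and plunger. Mushroom shape: head 23 mm in diameter, from 0 to 12 mm below this point, narrowing to a 17 mm neck that ends 25 mm below it, over a sleeve of 18 mm diameter that rises 14 mm from the deck. Pull straight up.
- lug_top (a point): Centre of the top of the upright aluminium grip lug on the carriage, 66 mm from the knob along the base's +y. The lug measures 26 mm in the base's x, 12 mm in y (the sliding direction) and stands 42 mm above the deck; it is fast to the carriage and meant for pushing or gripping to slide the carriage.
- carriage_rear (a point): Point at the middle of the carriage's rear (+x) top edge, moving with the carriage; used to tell how near the carriage is to the reading head.
- read_head: Fixed reading head: a white arm 40 mm wide with a black lens under it, reaching from a grey post behind the carriage over the path of the plate, underside 66 mm and top 98 mm above the worktop. It stands 105 mm from the middle of the base either on the +y or on the -y side. Origin at the foot of its post, on the bed plate; axes parallel to the base's.
- bare_bracket: Low grey bracket, 30 mm high, without any head, at the opposite end from the reading head. Not the target side. Origin at its foot.
- index_rail: Fixed steel index rail under the deck, below the knob: 22 mm wide, 170 mm long, top 22 mm above the worktop; origin 10 mm up, under the middle hole. The next hole on either side lies 30 to 50 mm from the middle one, in an adjustable shoe hidden by the deck: its exact place is not known and must be felt. More than 40 N between pin and rail is forcing it.
- plate: White 96-well microplate, 85 x 128 x 15 mm, lying loose in the carriage's nest (6 mm high lips). Origin at the centre of its underside, 34 mm above the worktop.
- carton: Small white reagent carton, 32 x 46 x 62 mm, standing beside the stage. Origin at the centre of its underside. Leave alone.
- cup: Small white cup, 31 mm in diameter, 32 mm high, standing beside the stage. Origin at the centre of its underside. Leave alone.
- flask: Clear bottle with a blue cap, 69 mm in diameter, 140 mm high, standing beside the stage. Origin at the centre of its underside. Leave alone.
Not all that is in view belongs to the job. Leave any black, blue or purple look-alike of the plate alone.

How it is judged:
On the way, in this order (a step that is already met when the one before it is completed fails the run):
1. the knob is pulled up so that the pin leaves the middle hole (value of joint plunger above 0.0065 m), for 0.1 s.
2. the knob is let go between the holes: the pin rides on the rail and no finger touches the plunger (value of joint plunger between 0.006 and 0.0095 m and contact force between the fingers and plunger below 0.1 N), for 0.1 s.
At the end, for the whole second after the job is handed in: Pin fully home (plunger below 2 mm) in the next hole on the head's side (carriage_rear within 82 mm of the head's foot, seen from above); carriage and plate at rest, the plate flat in its nest (centre within 55 mm of carriage_rear, raised less than 4 mm) (value of joint plunger below 0.002 m and horizontal distance between carriage_rear and read_head below 0.082 m and velocity of joint carriage between -0.01 and 0.01 m/s and linear speed of plate below 0.02 m/s and horizontal distance between plate and carriage_rear below 0.055 m and z of plate in the frame of carriage_rear below 0.004 m); the robot touches nothing.
It fails at once if the carriage is forced sideways against the pin in a hole (more than 40 N between pin and index rail) (contact force between plunger and index_rail above 40 N).
It fails at once if the plate leaves its nest (angle between plate's own z axis and vertical above 0.06 rad or z of plate in the frame of carriage_rear above 0.006 m).
It fails at once if the carton, cup or bottle is moved by more than 15 mm (distance of any of carton, cup, flask from where it was at the start of the episode above 0.015 m).
It also fails if it takes over 40 s, if anything falls off the work surface, if the arm or the gripper's body presses on something with over 40 N, if the wrist force passes 120 N, or if a joint passes its speed limit or range.

ROBOT

A 6-joint arm with a two-finger parallel gripper is mounted at the origin on a cart in front of the work surface, level with it; the furniture and walls round the work are solid. World frame = base frame: x ahead of the robot, y to its left, z up, the work surface at z = 0. Lengths are in m, angles in rad, forces in N, time in s.
With the tool pointing down it reaches from about 0.25 to 0.8 m from the base axis. Payload 8.5 kg.
Tool frame: the origin (TCP) lies on the centre line of the jaws, within the pads' length; the fingertips stand 25 mm ahead of it and the grasp point (between the pads) lies 6 mm ahead of it (arm.nose_length is the z of the fingertips in the tool frame, in m); z points along the fingers, y is the line along which they close (so a half turn about z gives the same grasp; the last joint's range is limited). The gripper opens to 85 mm and grips with 20 to 120 N. Pads are 22 mm wide; open, the fingers measure 114 mm over their backs; the gripper's body (76 mm by 85 mm) begins 54 mm behind the grasp point. The pads swing forward as they close: fully open they stand 13 mm farther back than shut.
Start: joints at [-1.315, 0.238, -0.013, 1.319, 0, 1.571], TCP at [0.133, -0.508, 0.256] pointing down, gripper open.
Joint ranges: [-2.66, 2.66], [-1.03, 1.9], [-1.14, 1.46], [-1.82, 2.27], [-1.45, 1.34], [-3.14, 3.14]. Speed limits (rad/s): [2.22, 2.22, 2.79, 3.14, 3.14, 3.14].

INTERFACE

Orientations are given as a rotation vector (axis times angle).
In Python, from bench import read_state, optics, sign_off, arm gives the robot as it stands. The module is installed in compiled form; this text tells all that it offers.
- The arm moves only by the tool drive_tool, never from a script. Its argument "plan" is a list of rows, each a list of 5 numbers: the shift along the tool's x, y, z in cm, then the turn about the tool's z in degrees, then the finger opening in cm, from 0 to 8.54. A call has exactly 8 rows; each row shifts and turns the commanded pose from where the row before left it, along the tool's axes as they then stand; what a row does not reach is not made up. A row lasts 1/8 s, in which the tool goes at most 62.5 mm and 10.7 degrees, less where a joint would pass 70% of its speed; a pose out of reach is approached as far as the arm can. A call is refused whole if a number of a shift passes 6.25 or a number of a turn 10.7, either way. A call with a gripper value outside its range is refused whole. The fingers move at their own pace and stop on an object; "newtons" is the grip in N (left out, the last holds). Time passes only in rows, so rows that do not move let the fingers close, or fill a call up. It gives the time, the measured TCP pose, the force, the opening and the grip force at its end, in the units of the state.
- read_state(): the state, without advancing time (a new reading comes with each control period).
- optics.read_camera(name): name is "scene" or "top" or "wrist"; returns the picture (420x560x3 uint8, blue, green, red); there is no depth.
- optics.camera_model(name): a dict with "vertical_fov" (degrees; the focal length in pixels is half the picture's height over the tangent of half this angle, whatever the lens; pixels are square), "cx", "cy" (the principal point, pixels), "R" (3x3) and "t" (3): a world point X has camera coordinates R X + t; the wrist camera has in their place "mount" (4x4, takes a point from camera to tool coordinates, whose origin is the TCP and whose axes are the flange's). Camera axes: x right, y down, z forward; pixel columns grow to the right and rows downward; lengths in m; the calibration is good to about 2 mm. A picture is of the moment at which its call begins: read the wrist's pose just before it. camera_model takes no time and is no camera call.
- sign_off(): hands the job in; it is judged then, once.
The state is a dict: "time": time; "joint_pos": joint angles; "qvel": joint speeds; "effort": joint torques, N m; "eef_pos": TCP position; "tool_rot": TCP orientation; "contact_force": force on the tool from outside, world axes, zero at the start; "torque": the same for the moment, N m; "opening": finger opening in m; "grasp_force": force on a finger pad.
Only numpy, scipy, OpenCV 4.12 (cv2) and the standard library are available. Lean on these libraries where they do the work, as an engineer would, in place of code of your own. Each camera call takes 0.05 s, during which the arm holds its last target. There are 200 camera calls.

## Working session

There is one attempt and no reset: what is moved stays moved. The work goes in short steps, Python scripts to look and compute and a tool call to move; the robot and the scene stay as the last step left them, time stands still between calls to the robot, and variables do not carry over. Pictures are saved under pics/ and viewed, at most 10 in all, crops included, and the job is handed in when it is done.

Besides the shell and the picture viewer there is one more tool, called after "Request:" in YAML: its name, and indented under it one key for each argument. drive_tool: Moves the arm, as the interface text tells. Its arguments: {"type":"object","properties":{"plan":{"type":"array","items":{"type":"array","items":{"type":"number"}}},"newtons":{"type":"number"}},"required":["plan"]}

```bash
mkdir -p pics
python3 - <<'E'
from bench import read_state, optics, arm
import cv2,numpy as np
s=read_state(); print({k:np.round(v,3).tolist() for k,v in s.items()})
for n in("scene","top"):
    cv2.imwrite(f"pics/{n}0.png",optics.read_camera(n)); m=optics.camera_model(n); print(n,m)
print(optics.camera_model("wrist"))
E
```

```text
{'time': 0.0, 'joint_pos': [-1.315, 0.239, -0.014, 1.319, 0.0, 1.571], 'qvel': [-0.001, -0.001, -0.002, 0.001, 0.001, -0.0], 'effort': [-0.005, -53.878, 34.644, 0.019, -0.0, -0.0], 'eef_pos': [0.133, -0.508, 0.256], 'tool_rot': [-3.115, -0.401, 0.0], 'contact_force': [0.042, 1.423, 0.017], 'torque': [0.014, -0.024, -0.067], 'grasp_force': 0.0, 'opening': 0.085}
scene {'vertical_fov': 48.97287987374606, 'cx': 287.04056042939266, 'cy': 212.26668999453202, 'R': array([[-0.90294098, -0.42970747, -0.00700472],
       [-0.21520793,  0.46620281, -0.85810284],
       [ 0.37199882, -0.77330875, -0.51343008]]), 't': array([0.51701067, 0.19078753, 1.18937431])}
top {'vertical_fov': 47.6868331359894, 'cx': 282.13238345799846, 'cy': 210.17130225668336, 'R': array([[ 0.00734207, -0.99997173,  0.00162346],
       [-0.99882774, -0.00741134, -0.04783528],
       [ 0.04784596, -0.00127035, -0.99885392]]), 't': array([-0.0215415 ,  0.5817743 ,  1.44291857])}
{'vertical_fov': 70.29301445546048, 'cx': 280.3381398962954, 'cy': 209.60858596620682, 'mount': array([[-7.90198094e-04, -9.53505635e-01, -3.01374152e-01,
         7.75602763e-02],
       [ 9.99999559e-01, -9.06215521e-04,  2.45156595e-04,
         1.87500714e-04],
       [-5.06868129e-04, -3.01373826e-01,  9.53505931e-01,
        -1.17565670e-01],
       [ 0.00000000e+00,  0.00000000e+00,  0.00000000e+00,
         1.00000000e+00]])}
```

View pics/top0.png

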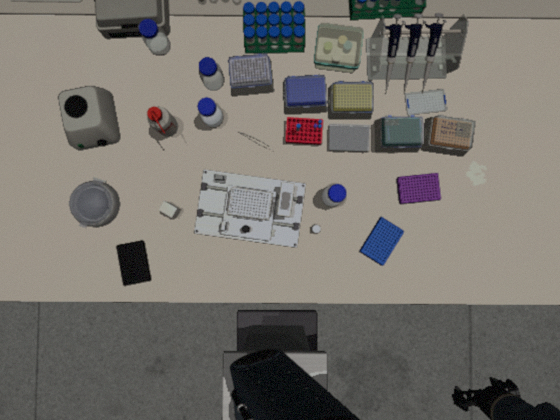

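View pics/scene0.png

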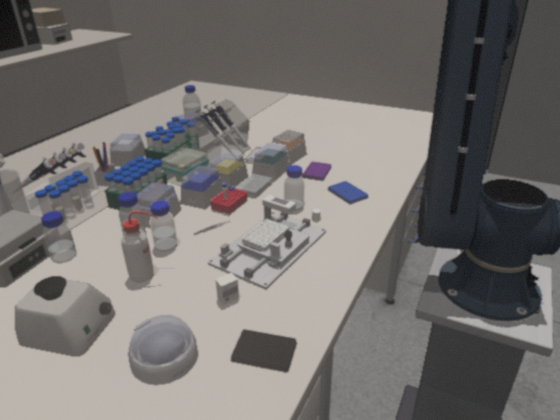

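```bash
cat > h.py <<'E'
import numpy as np,cv2
from bench import read_state, optics
from scipy.spatial.transform import Rotation as Ro
def cam(n,s=None):
    m=optics.camera_model(n); f=210/np.tan(np.radians(m["vertical_fov"])/2)
    if n=="wrist":
        T=np.eye(4); T[:3,:3]=Ro.from_rotvec(s["tool_rot"]).as_matrix(); T[:3,3]=s["eef_pos"]
        C=np.linalg.inv(T@m["mount"]); R,t=C[:3,:3],C[:3,3]
    else: R,t=m["R"],m["t"]
    return f,m["cx"],m["cy"],R,t
def ray(c,u,v,z):
    f,cx,cy,R,t=c; o=-R.T@t; d=R.T@np.array([(u-cx)/f,(v-cy)/f,1])
    return o+d*(z-o[2])/d[2]
def proj(c,X):
    f,cx,cy,R,t=c; p=R@np.array(X)+t; return np.array([cx+f*p[0]/p[2],cy+f*p[1]/p[2]])
E
python3 - <<'E'
from h import *
im=cv2.imread("pics/top0.png")[160:260,150:360]
a=cv2.resize(im,None,fx=3.8,fy=3.8,interpolation=cv2.INTER_CUBIC); cv2.imwrite("pics/crop0.png",a)
c=cam("top")
for n,u,v,z in[("knob",246,229,.077),("bedTL",204,171,.01),("bedTR",304,181,.01),("bedBL",195,238,.01),("bedBR",299,246,.01)]: print(n,ray(c,u,v,z).round(3))
E
```

```text
knob [0.523 0.088 0.077]
bedTL [0.701 0.225 0.01 ]
bedTR [ 0.673 -0.084  0.01 ]
bedBL [0.495 0.249 0.01 ]
bedBR [ 0.473 -0.07   0.01 ]
```

View pics/crop0.png

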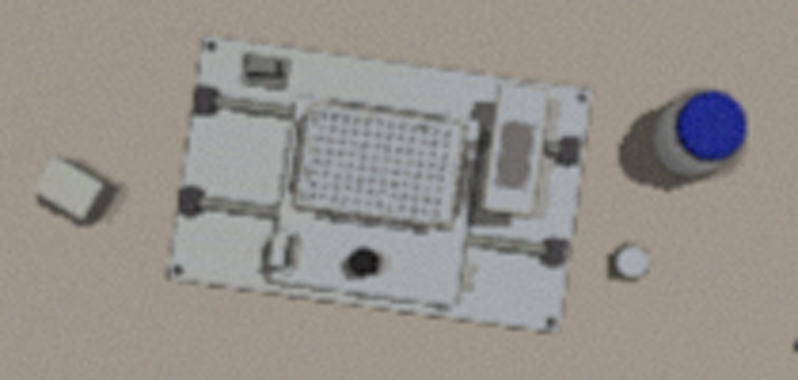

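The top view shows the white plate on its stage. The head is on the right (−y), at about (288,200) in the top image, and the bare bracket is at (220,178). The knob is at (246,229) and the lug at (224,226). The carton, cup and bottle are at (168,210), (316,229) and (334,195). The black, blue and purple look-alikes lie apart from the stage. Stage yaw is about -4.6°, and the knob is at about (0.522, 0.087).

Request:
drive_tool:
  plan:
    - [0,0,0,9.6,4]
    - [0,0,0,9.6,4]
    - [2.8,-5.2,0,0,4]
    - [2.8,-5.2,0,0,4]
    - [2.8,-5.2,0,0,4]
    - [2.8,-5.2,0,0,4]
    - [2.8,-5.2,0,0,4]
    - [2.8,-5.2,0,0,4]

```text
time: 1.1
eef_pos: [0.3256, -0.2085, 0.2563]
tool_rot: [3.139, -0.125, 0.0]
contact_force: [1.1, -0.2, -0.8]
opening: 0.0402
grasp_force: 0.0
```

Request:
drive_tool:
  plan:
    - [2.8,-5.2,0,0,4]
    - [2.8,-5.2,0,0,4]
    - [2.8,-5.2,0,0,4]
    - [2.8,-5.2,0,0,4]
    - [2.8,-5.2,0,0,4]
    - [2.8,-5.2,1.5,0,4]
    - [0.5,0,2,0,4]
    - [0,0,2,0,4]

```text
time: 2.1
eef_pos: [0.5176, 0.0233, 0.2024]
tool_rot: [-3.086, -0.024, 0.003]
contact_force: [-0.0, 0.5, -0.2]
opening: 0.04
grasp_force: 0.0
```

Run:
```python
from h import *
s=read_state(); im=optics.read_camera("wrist"); cv2.imwrite("pics/w1.png",im)
np.save("s1.npy",np.r_[s["eef_pos"],s["tool_rot"]])
print(s["time"],s["eef_pos"],s["tool_rot"],s["contact_force"],s["opening"])
c=cam("wrist",s); print(proj(c,[.522,.087,.077]))
```

```text
2.1 [0.51760647 0.02327388 0.20244205] [-3.08593944 -0.02413514  0.00349651] [-0.00228129  0.54590507 -0.21940181] 0.04004690276966516
[214.39622844 203.18258138]
```

View pics/w1.png

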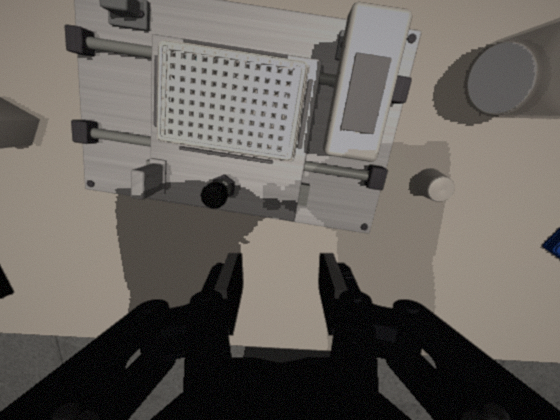

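The wrist view shows the knob head at (215,194), the lug at (145,178) and the head on the right. The tool stopped about 6 cm short in y, so I'll close most of that gap, settle and measure again.

Request:
drive_tool:
  plan:
    - [0,-2,0,0,4]
    - [0,-2,0,0,4]
    - [0,-2,0,0,4]
    - [0,0,0,0,4]
    - [0,0,0,0,4]
    - [0,0,0,0,4]
    - [0,0,0,0,4]
    - [0,0,0,0,4]

```text
time: 3.15
eef_pos: [0.5169, 0.0521, 0.2074]
tool_rot: [-3.061, -0.089, 0.005]
contact_force: [-0.1, -0.1, -0.1]
opening: 0.0399
grasp_force: 0.0
```

```bash
cat > look.py <<'E'
from h import *
import sys
s=read_state(); im=optics.read_camera("wrist"); cv2.imwrite(f"pics/{sys.argv[1]}.png",im)
R=Ro.from_rotvec(s["tool_rot"]).as_matrix()
print(s["time"],s["eef_pos"].round(4) if hasattr(s["eef_pos"],"round") else s["eef_pos"],"xax",R[:,0].round(3),"z",R[:,2].round(3),np.round(s["contact_force"],1))
c=cam("wrist",s)
m=(im.max(2)<45).astype(np.uint8)
n,l,st,ce=cv2.connectedComponentsWithStats(m)
for i in range(1,n):
    if 300<st[i,4]<8000: print(st[i],ce[i].round(1),ray(c,*ce[i],.077).round(4))
print("pred",proj(c,[.522,.087,.077]))
E
python3 look.py w2
```

```text
3.15 [0.5169 0.0521 0.2074] xax [ 0.998  0.058 -0.001] z [-0.006  0.08  -0.997] [-0.1 -0.1 -0.1]
[239 176  27  30 568] [251.9 191. ] [0.53   0.0879 0.077 ]
[   0  189   40   97 2061] [ 13.1 250. ] [0.4514 0.3245 0.077 ]
pred [252.61837301 200.00805806]
```

View pics/w2.png

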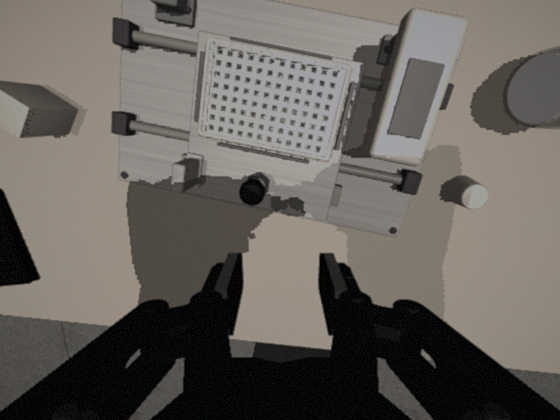

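Run:
```python
from bench import read_state
import numpy as np
s=read_state(); print(np.round(s["joint_pos"],3),np.round(s["qvel"],3))
import bench; print([a for a in dir(bench.arm) if a[0]!='_'], bench.arm.nose_length)
```

```text
[ 0.057  0.251 -0.126  1.195  0.08   3.141] [-0.001 -0.     0.001  0.002 -0.    -0.001]
['Unreachable', 'nose_length'] 0.025
```

Request:
drive_tool:
  plan:
    - [0,0,0,-10.7,4]
    - [0,0,0,-10.7,4]
    - [0,0,0,-10.7,4]
    - [0,0,0,-10.7,4]
    - [0,0,0,-10.7,4]
    - [0,0,0,-10.7,4]
    - [0,0,0,-10.7,4]
    - [0,0,0,-10.7,4]

```text
time: 4.2
eef_pos: [0.5169, 0.0522, 0.2074]
tool_rot: [-2.191, -2.164, -0.08]
contact_force: [-1.2, 0.8, 0.3]
opening: 0.04
grasp_force: 0.0
```

```bash
python3 look.py w3
```

```text
4.2 [0.5169 0.0522 0.2074] xax [0.013 0.997 0.079] z [-0.006  0.08  -0.997] [-1.2  0.8  0.3]
[443  64  17  34 361] [450.5  79.6] [0.6524 0.165  0.077 ]
[280 162  25  27 535] [291.7 175.2] [0.5267 0.091  0.077 ]
[390 261  39  26 503] [405.4 275.2] [ 0.6305 -0.0019  0.077 ]
[ 500  268   43   95 1725] [519.8 313.5] [ 0.7414 -0.0421  0.077 ]
pred [286.29472813 179.89967283]
```

Run:
```python
from h import *
c=cam("top")
P=lambda a,b,z: ray(c,a/3.8+150-.37,b/3.8+160-.37,z)[:2]
for a,b,z in[((583,97),(208,45),.01),((550,322),(178,270),.01),((363,263),(280,250),.077),((445,228),(297,206),.05)]:
    p,q=P(*a,z),P(*b,z); d=q-p; print(p.round(4),q.round(4),np.degrees(np.arctan2(-d[0],d[1])).round(2),np.hypot(*d).round(4))
s=read_state(); im=cv2.imread("pics/w3.png"); cv2.imwrite("pics/w3c.png",im[40:340,120:520])
```

```text
[ 0.6598 -0.0812] [0.6999 0.2236] -7.5 0.3074
[ 0.4775 -0.0555] [0.5172 0.245 ] -7.52 0.3031
[0.5234 0.0907] [0.5329 0.1547] -8.47 0.0648
[0.5516 0.0286] [0.568  0.1451] -8.03 0.1177
```

View pics/w3c.png

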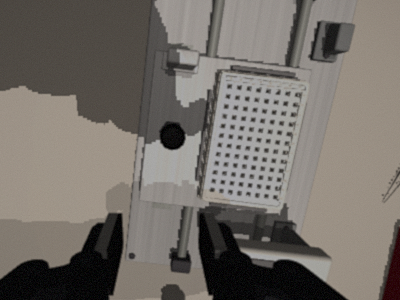

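Request:
drive_tool:
  plan:
    - [0.7,0.1,1.8,6.9,3.6]
    - [0.7,0.2,1.8,0,3.6]
    - [0.7,0.1,1.8,0,3.6]
    - [0.7,0.1,1.9,0,3.6]
    - [0,0,0,0,3.6]
    - [0,0,0,0,3.6]
    - [0,0,0,0,3.6]
    - [0,0,0,0,3.6]

```text
time: 5.25
eef_pos: [0.5248, 0.085, 0.1374]
tool_rot: [-2.322, -2.019, -0.075]
contact_force: [-0.8, -0.1, 0.7]
opening: 0.036
grasp_force: 0.0
```

```bash
python3 look.py w4
```

```text
5.25 [0.5248 0.085  0.1374] xax [0.139 0.987 0.078] z [-0.005  0.08  -0.997] [-0.8 -0.1  0.7]
[419   2  39  54 461] [430.2  23.5] [0.6238 0.2025 0.077 ]
[465  59  23  45 678] [475.6  79.7] [0.6484 0.1699 0.077 ]
[ 268  210   33   45 1104] [283.7 232.9] [0.5278 0.0943 0.077 ]
pred [276.43274166 244.70086004]
```

View pics/w4.png

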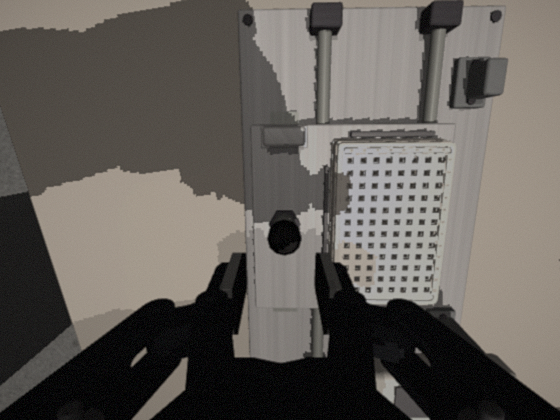

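The knob head is at (285,238), which puts its top at about (0.528, 0.091). The fingers straddle it, and the plate is clear of them.

Request:
drive_tool:
  plan:
    - [0.1,0.3,1.5,0,3.6]
    - [0,0,1.6,0,3.6]
    - [0,0,1.6,0,3.6]
    - [0,0,1.4,0,3.6]
    - [0,0,0,0,3.6]
    - [0,0,0,0,2.0]
    - [0,0,0,0,1.5]
    - [0,0,0,0,1.5]
  newtons: 50

```text
time: 6.3
eef_pos: [0.5271, 0.0907, 0.0763]
tool_rot: [-2.321, -2.02, -0.074]
contact_force: [-2.1, 0.2, -1.3]
opening: 0.021
grasp_force: 49.1
```

Request:
drive_tool:
  plan:
    - [0,0,0,0,1.5]
    - [0,0,0,0,1.5]
    - [0,0,0,0,1.5]
    - [0,0,0,0,1.5]
    - [0,0,-0.1,0,1.5]
    - [0,0,-0.1,0,1.5]
    - [0,0,-0.1,0,1.5]
    - [0,0,0,0,1.5]

```text
time: 7.3
eef_pos: [0.5271, 0.0904, 0.0788]
tool_rot: [-2.321, -2.019, -0.073]
contact_force: [-1.0, 1.8, -6.3]
opening: 0.0207
grasp_force: 49.1
```

Request:
drive_tool:
  plan:
    - [0.02,0,-0.2,0,1.5]
    - [0.02,0,-0.2,0,1.5]
    - [0.02,0,-0.2,0,1.5]
    - [0.02,0,-0.2,0,1.5]
    - [0,0,0,0,1.5]
    - [0,0,0,0,1.5]
    - [0,0,0,0,1.5]
    - [0,0,0,0,1.5]

```text
time: 8.3
eef_pos: [0.5271, 0.0905, 0.0869]
tool_rot: [-2.321, -2.019, -0.073]
contact_force: [-3.9, -0.5, -9.9]
opening: 0.0209
grasp_force: 49.2
```

Request:
drive_tool:
  plan:
    - [-0.1,0,-0.01,0,1.5]
    - [-0.2,0,-0.02,0,1.5]
    - [-0.3,0,-0.02,0,1.5]
    - [-0.3,0,-0.02,0,1.5]
    - [-0.3,0,-0.02,0,1.5]
    - [-0.3,0,-0.02,0,1.5]
    - [-0.2,0,-0.02,0,1.5]
    - [0,0,0,0,1.5]

```text
time: 9.3
eef_pos: [0.5249, 0.0732, 0.087]
tool_rot: [-2.322, -2.019, -0.073]
contact_force: [-5.1, -0.3, -9.5]
opening: 0.0209
grasp_force: 49.2
```

Request:
drive_tool:
  plan:
    - [0,0,0.1,0,1.5]
    - [0,0,0.1,0,1.5]
    - [0,0,0,0,3.6]
    - [0,0,0,0,3.6]
    - [0,0,0,0,3.6]
    - [0,0,0,0,3.6]
    - [0,0,0,0,3.6]
    - [0,0,-1,0,3.6]

```text
time: 10.3
eef_pos: [0.5246, 0.073, 0.0948]
tool_rot: [-2.321, -2.019, -0.072]
contact_force: [-0.1, 0.4, 0.4]
opening: 0.0358
grasp_force: 0.0
```

```bash
python3 look.py w5
```

```text
10.3 [0.5246 0.073  0.0948] xax [0.139 0.987 0.078] z [-0.007  0.079 -0.997] [-0.1  0.4  0.4]
[ 508   15   40   61 1364] [523.9  43.4] [0.642  0.1653 0.077 ]
[486  18  14  63 352] [492.1  49.6] [0.6288 0.1648 0.077 ]
[265 115  34  15 406] [281.3 122.4] [0.5356 0.1478 0.077 ]
[ 259  234   44   69 2015] [280.7 271.5] [0.5253 0.0754 0.077 ]
[   0  252   35  123 2203] [ 11.3 323.8] [0.376  0.0641 0.077 ]
pred [271.02680349 251.04221611]
```

View pics/w5.png

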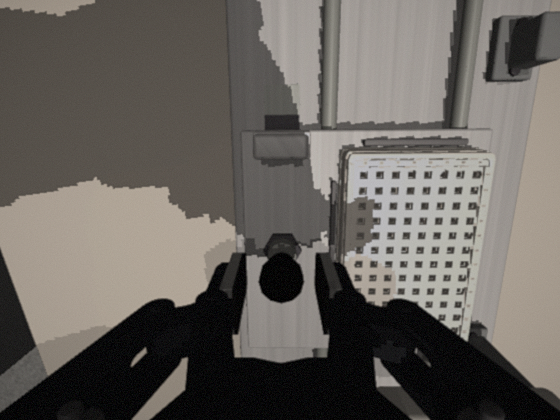

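The knob is let go at (281,278) and rides high. The lug top is at (281,147), about (0.534, 0.138). I'll go there and grip it lightly across x.

Request:
drive_tool:
  plan:
    - [0,0,-1.5,0,3.8]
    - [1.6,0,0,0,3.8]
    - [1.6,0,0,0,3.8]
    - [1.6,0,0,0,3.8]
    - [1.5,0,1.2,0,3.8]
    - [0,0,1.4,0,3.8]
    - [0,0,1.2,0,3.8]
    - [0,0,0,0,3.8]
  newtons: 20

```text
time: 11.35
eef_pos: [0.5326, 0.1365, 0.0754]
tool_rot: [-2.321, -2.018, -0.07]
contact_force: [-0.6, -0.1, 0.4]
opening: 0.0383
grasp_force: 0.0
```

Request:
drive_tool:
  plan:
    - [0,0,0,0,3.0]
    - [0,0,0,0,2.2]
    - [0,0,0,0,2.2]
    - [0,0,0,0,2.2]
    - [0,0,0,0,2.2]
    - [0,0,0,0,2.2]
    - [-0.05,0,0,0,2.2]
    - [-0.05,0,0,0,2.2]

```text
time: 12.35
eef_pos: [0.5332, 0.1366, 0.0773]
tool_rot: [-2.32, -2.019, -0.075]
contact_force: [-5.1, 4.3, 2.9]
opening: 0.0256
grasp_force: 20.7
```

Request:
drive_tool:
  plan:
    - [-0.1,0,-0.01,0,2.2]
    - [-0.1,0,-0.01,0,2.2]
    - [-0.1,0,0,0,2.2]
    - [-0.1,0,-0.01,0,2.2]
    - [-0.1,0,-0.01,0,2.2]
    - [-0.1,0,-0.01,0,2.2]
    - [-0.1,0,-0.01,0,2.2]
    - [-0.1,0,0,0,2.2]

```text
time: 13.35
eef_pos: [0.5322, 0.1294, 0.0773]
tool_rot: [-2.319, -2.019, -0.076]
contact_force: [-5.3, 7.4, 3.6]
opening: 0.0257
grasp_force: 20.6
```

```bash
cat > k.py <<'E'
import sys
from h import *
s=read_state(); im=optics.read_camera("wrist"); cv2.imwrite(f"pics/{sys.argv[1]}.png",im)
t=optics.read_camera("top"); cv2.imwrite(f"pics/{sys.argv[1]}t.png",t)
c=cam("top"); u,v=proj(c,[.525,.07,.08]).astype(int)
w=t[v-8:v+9,u-12:u+18]; m=(w.max(2)<50).astype(np.uint8); n,l,st,ce=cv2.connectedComponentsWithStats(m)
for i in range(1,n):
    if st[i,4]>5: print("top dark",st[i],ray(c,*(ce[i]+[u-12,v-8]),.084).round(4))
m=(im.max(2)<45).astype(np.uint8); n,l,st,ce=cv2.connectedComponentsWithStats(m)
for i in range(1,n):
    if 150<st[i,4]<8000: print(st[i],ce[i].round(1))
print(s["time"],np.round(s["contact_force"],2),np.round(s["torque"],2),np.round(s["eef_pos"],4))
E
python3 k.py k1
```

```text
top dark [  5   0  13  17 114] [0.5227 0.0768 0.084 ]
[454  48  53 109 767] [467.3  75.3]
[314  53  39  33 220] [326.1  76.2]
[490 115  15  59 353] [496.3 143.9]
[ 513  117   36   55 1331] [529.  143.1]
[265 210  34  29 963] [281.4 224.2]
[364 252 103   6 234] [416.4 253.2]
13.35 [-5.34  7.42  3.55] [1.23 0.77 0.03] [0.5322 0.1294 0.0773]
```

View pics/k1.png

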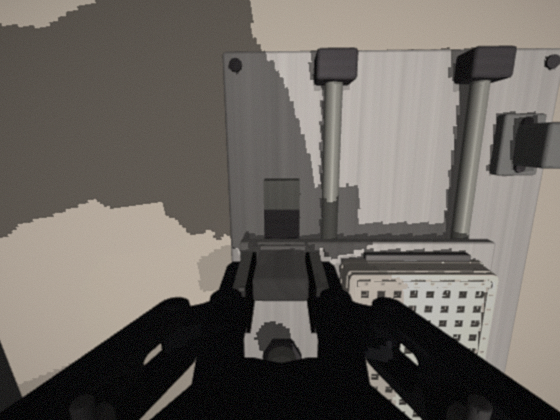

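Run:
```python
from h import *
for n,p,r,(lo,hi) in[("w5",[.5246,.073,.0948],[-2.321,-2.019,-.072],(110,150)),("k1",[.5322,.1294,.0773],[-2.319,-2.019,-.076],(225,260))]:
    c=cam("wrist",dict(eef_pos=p,tool_rot=r)); g=cv2.imread(f"pics/{n}.png").max(2).astype(int)
    for u in(330,345,) if 0 else (310,345,400,440):
        col=g[lo:hi,u-2:u+3].mean(1).round().astype(int); d=np.diff(col); i=np.abs(d).argmax(); print(n,u,lo+i+.5,d[i],ray(c,u,lo+i+.5,.034).round(4))
```

```text
w5 310 123.5 -43 [0.5521 0.1472 0.034 ]
w5 345 144.5 -51 [0.5715 0.1322 0.034 ]
w5 400 137.5 -49 [0.6042 0.1318 0.034 ]
w5 440 120.5 -42 [0.6277 0.1383 0.034 ]
k1 310 241.5 17 [0.5505 0.1369 0.034 ]
k1 345 257.5 -54 [0.5699 0.1242 0.034 ]
k1 400 251.5 -46 [0.6022 0.1237 0.034 ]
k1 440 249.5 -45 [0.6254 0.1219 0.034 ]
```

Request:
drive_tool:
  plan:
    - [-0.04,0,0,0,2.2]
    - [-0.04,0,-0.01,0,2.2]
    - [-0.04,0,0,0,2.2]
    - [-0.04,0,0,0,2.2]
    - [-0.04,0,-0.01,0,2.2]
    - [-0.04,0,0,0,2.2]
    - [-0.04,0,0,0,2.2]
    - [-0.04,0,-0.01,0,2.2]

```text
time: 14.45
eef_pos: [0.5318, 0.1262, 0.0773]
tool_rot: [-2.319, -2.019, -0.076]
contact_force: [-4.7, 7.7, 3.0]
opening: 0.0254
grasp_force: 20.4
```

Request:
drive_tool:
  plan:
    - [-0.04,0,0,0,2.2]
    - [-0.04,0,-0.01,0,2.2]
    - [-0.04,0,0,0,2.2]
    - [-0.04,0,0,0,2.2]
    - [-0.04,0,-0.01,0,2.2]
    - [-0.04,0,0,0,2.2]
    - [-0.04,0,0,0,2.2]
    - [-0.04,0,-0.01,0,2.2]

```text
time: 15.45
eef_pos: [0.5314, 0.1229, 0.0773]
tool_rot: [-2.319, -2.019, -0.076]
contact_force: [-3.5, 6.6, 2.0]
opening: 0.0257
grasp_force: 20.3
```

Request:
drive_tool:
  plan:
    - [-0.04,0,0,0,2.2]
    - [-0.04,0,-0.01,0,2.2]
    - [-0.04,0,0,0,2.2]
    - [-0.04,0,0,0,2.2]
    - [-0.04,0,-0.01,0,2.2]
    - [-0.04,0,0,0,2.2]
    - [-0.04,0,0,0,2.2]
    - [-0.04,0,-0.01,0,2.2]

```text
time: 16.45
eef_pos: [0.531, 0.1197, 0.0773]
tool_rot: [-2.319, -2.019, -0.076]
contact_force: [-3.7, 6.1, 0.2]
opening: 0.0258
grasp_force: 20.2
```

Request:
drive_tool:
  plan:
    - [-0.04,0,0,0,2.2]
    - [-0.04,0,-0.01,0,2.2]
    - [-0.04,0,0,0,2.2]
    - [-0.04,0,0,0,2.2]
    - [-0.04,0,-0.01,0,2.2]
    - [-0.04,0,0,0,2.2]
    - [-0.04,0,0,0,2.2]
    - [-0.04,0,-0.01,0,2.2]

```text
time: 17.45
eef_pos: [0.5305, 0.1165, 0.0773]
tool_rot: [-2.319, -2.019, -0.076]
contact_force: [-3.5, 7.1, -0.4]
opening: 0.0255
grasp_force: 20.2
```

Request:
drive_tool:
  plan:
    - [-0.03,0,0,0,2.2]
    - [-0.03,0,-0.01,0,2.2]
    - [-0.03,0,0,0,2.2]
    - [-0.03,0,0,0,2.2]
    - [-0.03,0,-0.01,0,2.2]
    - [-0.03,0,0,0,2.2]
    - [-0.03,0,0,0,2.2]
    - [-0.03,0,0,0,2.2]

```text
time: 18.45
eef_pos: [0.5302, 0.1142, 0.0773]
tool_rot: [-2.319, -2.019, -0.076]
contact_force: [-3.8, 8.9, 1.0]
opening: 0.0258
grasp_force: 20.2
```

```bash
cat > e.py <<'E'
import sys
from h import *
s=read_state(); im=optics.read_camera("wrist"); cv2.imwrite(f"pics/{sys.argv[1]}.png",im)
a=cv2.imread("pics/k1.png")
for nm,(y0,y1,x0,x1) in dict(knob=(335,363,255,307),plate=(245,330,335,490)).items():
    t=cv2.cvtColor(a[y0:y1,x0:x1],6); g=cv2.cvtColor(im[y0-35:y1+35,x0-30:x1+30],6)
    r=cv2.matchTemplate(g,t,cv2.TM_CCOEFF_NORMED); _,q,_,p=cv2.minMaxLoc(r); print(nm,"shift",p[0]-30,p[1]-35,round(q,3))
print(s["time"],np.round(s["contact_force"],2),np.round(s["eef_pos"],4))
E
python3 e.py e1
```

```text
knob shift 0 0 0.977
plate shift 0 0 0.971
18.45 [-3.8   8.95  0.97] [0.5302 0.1142 0.0773]
```

No slip, and the pin is still riding at about 41 mm. I'll continue.

Request:
drive_tool:
  plan:
    - [-0.03,0,0,0,2.2]
    - [-0.03,0,-0.01,0,2.2]
    - [-0.03,0,0,0,2.2]
    - [-0.03,0,0,0,2.2]
    - [-0.03,0,-0.01,0,2.2]
    - [-0.03,0,0,0,2.2]
    - [-0.03,0,0,0,2.2]
    - [-0.03,0,0,0,2.2]

```text
time: 19.5
eef_pos: [0.5299, 0.1117, 0.0773]
tool_rot: [-2.319, -2.019, -0.076]
contact_force: [-3.9, 7.7, -0.5]
opening: 0.0256
grasp_force: 20.2
```

Request:
drive_tool:
  plan:
    - [-0.03,0,0,0,2.2]
    - [-0.03,0,-0.01,0,2.2]
    - [-0.03,0,0,0,2.2]
    - [-0.03,0,0,0,2.2]
    - [-0.03,0,-0.01,0,2.2]
    - [-0.03,0,0,0,2.2]
    - [-0.03,0,0,0,2.2]
    - [-0.03,0,0,0,2.2]

```text
time: 20.5
eef_pos: [0.5296, 0.1093, 0.0773]
tool_rot: [-2.319, -2.019, -0.076]
contact_force: [-3.0, 6.4, -0.0]
opening: 0.0256
grasp_force: 20.2
```

Request:
drive_tool:
  plan:
    - [-0.03,0,0,0,2.2]
    - [-0.03,0,-0.01,0,2.2]
    - [-0.03,0,0,0,2.2]
    - [-0.03,0,0,0,2.2]
    - [-0.03,0,-0.01,0,2.2]
    - [-0.03,0,0,0,2.2]
    - [-0.03,0,0,0,2.2]
    - [-0.03,0,0,0,2.2]

```text
time: 21.5
eef_pos: [0.5292, 0.1059, 0.0773]
tool_rot: [-2.321, -2.02, -0.074]
contact_force: [-5.8, 1.9, 3.7]
opening: 0.0252
grasp_force: 21.3
```

```bash
python3 e.py e2
```

```text
knob shift 0 0 0.98
plate shift 0 0 0.976
21.5 [-5.84  1.94  3.74] [0.5292 0.1059 0.0773]
```

Run:
```python
from h import *
a,b,c=[cv2.imread(f"pics/{n}.png").max(2).astype(int) for n in("k1","e1","e2")]
for g in(a,b,c): print([ "".join("#" if x<35 else "+" if x<70 else "." for x in g[v,240:322:3]) for v in()])
for v in range(312,366,4): print(v,*["".join("#" if x<35 else "+" if x<70 else "." for x in g[v,240:322:3]) for g in(a,b,c)])
```

```text
[]
[]
[]
312 ####+..................##### #####..................##### #####..................#####
316 ####...................+#### ####...................+#### ####...................+####
320 ####....................#### ####....................#### ####....................####
324 ####.....+++.+..........#### ####....+++++...........#### ####....................####
328 ####...++++++++.........#### ####...+++++++++........#### ####.....++++++.........#+##
332 ##++..+++++++++++.......++## ##++..+++++++++++.......++## ##++....+++++++++.......++##
336 ##....+++++++++++.........## ##....+++++++++++.........## ##....+++++++++++.........##
340 #+.....++++#######........+# #+....+++++######+........+# #+....+++++#######........+#
344 #+.....+++#######++.......+# #+.....+++#########.......+# #+.....+++########+.......+#
348 #+.....++###+++++#++......## #+......+###+++++#++......## #+.....++###+++++##+......##
352 #+......##++++++++++......## ##......+#++++++++++......## ##......##++++++++++......##
356 ##......##+++++++++++.....## ##......#++++++++++++.....## ##......##+++++++++++.....##
360 ###########+++++++########## ###########++++++########### ###########++++++###########
364 ############################ ############################ ############################
```

Force fell from 6.4 to 1.9 N with a small jump forward, which suggests the pin snapped in. I'll release the lug, rise and verify the knob height.

Request:
drive_tool:
  plan:
    - [0,0,0,0,2.2]
    - [0,0,0,0,3.8]
    - [0,0,0,0,3.8]
    - [0,0,0,0,3.8]
    - [0,0,-2,0,3.8]
    - [0,0,-2.5,0,3.8]
    - [0,0,-2.5,0,3.8]
    - [0,0,0,0,3.8]

```text
time: 22.55
eef_pos: [0.5311, 0.1003, 0.1486]
tool_rot: [-2.323, -2.021, -0.079]
contact_force: [0.4, 0.4, -0.4]
opening: 0.0378
grasp_force: 0.0
```

Request:
drive_tool:
  plan:
    - [-2,0,0,0,3.8]
    - [-2,0,0,0,3.8]
    - [-2,0,0,0,3.8]
    - [0,0,0,0,3.8]
    - [0,0,0,0,3.8]
    - [0,0,0,0,3.8]
    - [0,0,0,0,3.8]
    - [0,0,0,0,3.8]

```text
time: 23.55
eef_pos: [0.5215, 0.0414, 0.1423]
tool_rot: [-2.321, -2.02, -0.074]
contact_force: [-0.1, 0.7, 0.2]
opening: 0.0381
grasp_force: 0.0
```

```bash
python3 look.py f1
python3 - <<'E'
from h import *
s=read_state(); c=cam("wrist",s); p=s["eef_pos"]
k=np.array([.528-.00015,.0912,.077])-np.array([.132,.991,0])*.0496
for d in(0,.008): print("knob top pred",k+[0,0,d],proj(c,k+[0,0,d]).round(1))
E
```

```text
23.55 [0.5215 0.0414 0.1423] xax [0.138 0.987 0.078] z [-0.006  0.08  -0.997] [-0.1  0.7  0.2]
[467   0  32  44 710] [477.5  19.5] [0.6486 0.1584 0.077 ]
[267  77  27  29 460] [275.9  92.1] [0.5315 0.1365 0.077 ]
[ 265  215   32   44 1042] [280.4 237.4] [0.5216 0.0464 0.077 ]
[433 266  48  29 797] [451.  283.5] [ 0.6323 -0.0018  0.077 ]
pred [272.15775883 176.61689645]
knob top pred [0.5213028 0.0420464 0.077    ] [280.9 243.5]
knob top pred [0.5213028 0.0420464 0.085    ] [280.7 247.7]
```

View pics/f1.png

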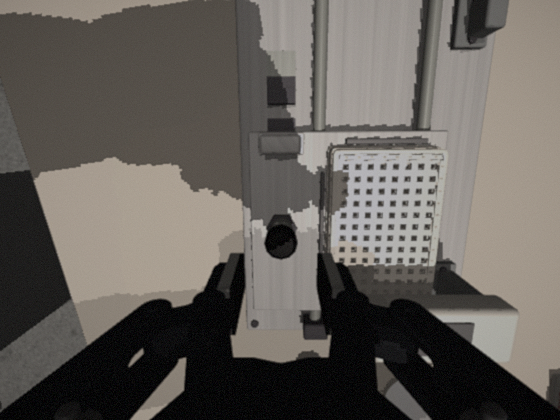

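The knob blob is 32x44 px with area 1042. A fully home knob at this height would give about 1044 and a riding one about 1140, so the pin is home. The plate is flat in its nest and the gripper is clear.

```bash
python3 -c "
from bench import sign_off
print(sign_off())"
```

```text
the job is handed in; nothing more can be done
None
```

I handed the job in at about 24 s: the carriage sits in the next hole on the reading-head (−y) side, and by the force drop and the knob's size in the last image the pin is home. The judge gave no verdict.

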